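# Scrub the flow tube, then look the float ball over under the microscope

### The job

The float flow indicator is stripped for cleaning: grip the brush that stands in its clear tube, scrub the tube with two long strokes, each drawn up well over half the tube's depth and pushed right down to the floor, and leave the brush standing in the tube. Then lift the white tabbed dish with the steel float ball in it and hold it level about 5 cm above the middle of the microscope's black stage plate, tab pointing towards the microscope's head, for a good second; then turn it there through a quarter turn, either way. Finish still holding it up there, level and still, with the ball kept in the middle of the dish all along, the microscope not knocked and everything else left where it is.

Things in the scene. Friction and masses are not known exactly. Their poses are not given: they have to be found in the camera images.
- flowmeter: float flow indicator stripped for cleaning, fixed: grey valve block 70 x 70 x 26 mm, four steel tie rods at its corners (tops 150 mm above the bench), between them an upright clear plastic tube, open at the top, 40 mm across outside at the foot and 49 mm at the mouth. Origin: centre of the block's underside on the bench; z up along the tube
- tube_floor (a point): on the tube's axis, at its closed inner floor, 28 mm above the bench; the bore is 34 mm wide here. z up
- tube_mouth (a point): on the tube's axis in the plane of its open mouth, 139 mm above the bench, 111 mm above the tube's floor; the bore is 43 mm wide here
- brush: loose tube brush standing upright in the tube, 190 mm long, about 45 g: cream bristle head 25 mm across over the lowest 80 mm, thin wire stem, then a round white handle 14 mm across from 125 to 190 mm above the lower end. Origin: centre of the bristles' lower end; z up along the brush
- brush_grip (a point): on the axis of the brush's handle, 165 mm above the bristles' lower end and 25 mm below the handle's top
- dish: loose white porcelain dish on the bench, about 110 g: round, 62 mm across, 20 mm high, straight-sided outside, shallowly dished inside (4 mm thick in the middle, floor rising 1.4 mm by 14 mm out, then steeper), one flat tab sticking out 18 mm at the rim (20 mm wide, 14 to 19 mm above the underside). Origin: centre of its underside; +x points to the tab, z up. Can be gripped across y
- dish_tab (a point): on the dish's tab, 47 mm from the dish's centre along its +x
- ball_center (a point): centre of the loose polished steel float ball, 24 mm across, 57 g, lying in the middle of the dish; it rolls easily when the dish is tilted or jerked
- microscope: stereo microscope on a pole stand, fixed: white base 20 mm thick, steel pole, inclined white head with black objective. Origin: on the bench under the centre of the stage plate; +x points level from there towards the head; z up. The base reaches x -85 to 235 mm, y -100 to 100 mm; the pole stands at x 215, y 85 mm; the head rises from the objective at 35 degrees
- stage (a point): centre of the top of the round black stage plate (95 mm across) in the microscope's base, 21 mm above the bench; axes as the microscope's: +x points level towards the head
- objective (a point): centre of the front lens, 164 mm from the stage's centre towards the head and 210 mm above the bench (62 mm wide)
- top_block: grey plastic block 70 x 70 x 26 mm with a 34 mm hose stub on its +x side: the indicator's removed top block, lying on the bench. Bystander. Origin: centre of its underside
- nut_dish: clear round plastic dish, 90 mm across, 14 mm high, with four small nuts in it. Bystander. Origin: centre of its underside
- baster: large bulb pipette lying on the bench: black rubber bulb 46 mm thick, clear tube, 260 mm long in all, origin under the bulb end of the tube, tube along its +x. Bystander
- wash_bottle: white plastic wash bottle, 68 mm across, 195 mm high with its spout. Bystander. Origin: centre of its underside
- vial: small capped clear vial, 27 mm across, 54 mm high. Bystander. Origin: centre of its underside
- forceps: steel forceps lying flat, 120 mm long, 6 mm thick. Bystander. Origin: centre of its underside
- vial_rack: blue rack of small vials, 75 x 150 mm, 68 mm high. Bystander. Origin: centre of its underside

How it is judged (in metres and radians):
On the way, in this order (a step that is already met when the one before it is completed fails the run):
1. brush gripped and drawn up in the tube, its lower end at least 55 mm above the floor (horizontal distance between brush and tube_floor below 0.016 m and contact force between the fingers and brush above 0.5 N and z of brush in the frame of tube_floor above 0.055 m), for 0.05 s.
2. brush gripped and pushed down to the floor of the tube (within 10 mm) (horizontal distance between brush and tube_floor below 0.016 m and contact force between the fingers and brush above 0.5 N and z of brush in the frame of tube_floor below 0.01 m), for 0.05 s.
3. brush drawn up a second time, 55 mm or more (all of step 1), for 0.05 s.
4. brush pushed down to the floor a second time (all of step 2), for 0.05 s.
5. dish held level over the stage plate, tab towards the microscope's head, ball in the middle (contact force between the fingers and dish above 1 N and horizontal distance between dish and stage below 0.025 m and z of dish in the frame of stage between 0.025 and 0.085 m and angle between dish's own z axis and vertical below 0.1 rad and horizontal distance between ball_center and dish below 0.008 m and angle between the x axis of dish and the x axis of stage, either way round below 0.21 rad and x of dish_tab in the frame of stage above 0 m), for 0.5 s.
6. dish turned a quarter turn there, still level, ball in the middle (contact force between the fingers and dish above 1 N and horizontal distance between dish and stage below 0.025 m and z of dish in the frame of stage between 0.025 and 0.085 m and angle between dish's own z axis and vertical below 0.1 rad and horizontal distance between ball_center and dish below 0.008 m and angle between the x axis of dish and the y axis of stage, either way round below 0.21 rad), for 0.2 s.
At the end, for the whole second after the job is handed in: Fingers hold the dish at rest within 25 mm of the stage plate's centre, underside 25 to 85 mm above it, level within 0.10 rad, tab square (within 0.21 rad) to the head's direction, ball within 8 mm of the dish's centre; brush released, standing in the tube within 10 mm of its floor (all of step 6 and linear speed of dish below 0.02 m/s and angular speed of dish below 0.15 rad/s and horizontal distance between brush and tube_floor below 0.016 m and z of brush in the frame of tube_floor below 0.01 m and angle between brush's own z axis and vertical below 0.25 rad and contact force between the fingers and brush below 0.1 N); the arm keeps its last pose, push and grip.
It fails at once if the ball rolled away from the middle of the dish (more than 13 mm) or out of it (horizontal distance between ball_center and dish above 0.013 m).
It fails at once if the dish was tilted by more than 12 degrees (angle between dish's own z axis and vertical above 0.21 rad).
It fails at once if the microscope was knocked (more than 5 N) (contact force between any of the arm, the fingers, dish and microscope above 5 N).
It fails at once if something else on the bench was displaced by more than 25 mm (distance of any of top_block, nut_dish, baster, wash_bottle, vial, forceps, vial_rack from where it was at the start of the episode above 0.025 m).
It also fails if it takes over 66 s, if anything falls off the work surface, if the arm or the gripper's body presses on something with over 40 N, if the wrist force passes 120 N, or if a joint passes its speed limit or range.

### The arm

A 6-joint arm with a two-finger parallel gripper is mounted at the origin on the work surface. World frame = base frame: x ahead of the robot, y to its left, z up, the work surface at z = 0. Lengths are in m, angles in degrees, forces in N, time in s.
With the tool pointing down it reaches from about 0.325 to 0.775 m from the base axis. Payload 5.5 kg.
Tool frame: the origin (TCP) lies at the centre of the arm's flange, where the gripper is bolted on; the fingertips stand 182 mm ahead of it and the grasp point (between the pads) lies 163 mm ahead of it; z points along the fingers, y is the line along which they close (so a half turn about z gives the same grasp; the last joint's range is limited). The gripper opens to 88 mm and grips with 3 to 60 N. Pads are 20 mm wide; open, the fingers measure 115 mm over their backs; the gripper's body (75 mm by 178 mm) begins 61 mm behind the grasp point.
Start: joints at [-75.842, 5.22, 70.514, -0, 104.267, -3.249], TCP at [0.179, -0.573, 0.405] pointing down, gripper open.
Joint ranges: [-164.24, 164.24], [-49.07, 125.15], [9.68, 141.18], [-86.29, 266.29], [3.28, 154.24], [-151.56, 151.56]. Speed limits (degrees/s): [147.25, 147.25, 172.46, 180, 180, 180].

### API

Orientations are given as [roll, pitch, yaw] about the fixed x, y, z axes, in that order (R = Rz(yaw) Ry(pitch) Rx(roll)).
In Python, from station import r gives the robot as it stands. The module is installed in compiled form; this text tells all that it offers. Calls block until the motion is done:
- r.reach(position, orientation): joint-space move of the TCP to a pose.
- r.servo_line(position, rotation=None, speed=0.15): straight line of the TCP; rotation=None keeps the orientation; speed is the mean speed in m/s.
- r.move_joints(angles): joint-space move.
- r.let_go() and r.grab(squeeze=None): open the fingers fully, or close them until they stop; squeeze is the grip in N (None keeps the last).
- r.wait(seconds).
- r.inverse_kinematics(position, orientation): joint angles nearest the present ones, or None.
- r.sense(): the state.
- r.snapshot(name): name is "scene" or "top" or "wrist"; returns a dict with "frame" (384x512x3 uint8, red, green, blue), "fx", "fy", "cx", "cy" (pixels), "dist_coeffs" ([k1, k2, p1, p2, k3] as OpenCV has them; the pictures are not rectified), "R" (3x3) and "t" (3): a world point X has camera coordinates R X + t. Camera axes: x right, y down, z forward; pixel columns grow to the right and rows downward; lengths in m; the calibration is good to about 2 mm. A picture is of the moment at which its call begins. There is no depth.
A pose or a line that the arm cannot do raises r.IKError and nothing moves.
- r.hand_in(): hands the job in; it is judged then, once.
The state is a dict: "clock": time; "joints": joint angles; "joint_vel": joint speeds; "joint_torque": joint torques, N m; "tcp_pos": TCP position; "orientation": TCP orientation; "contact_force": force on the tool from outside, world axes, zero at the start; "torque": the same for the moment, N m; "opening": finger opening in m; "gripper_force": force on a finger pad.
Only numpy, scipy, OpenCV 4.12 (cv2) and the standard library are available. Lean on these libraries where they do the work, as an engineer would, in place of code of your own. Each camera call takes 0.05 s, during which the arm holds its last target. There are 200 camera calls.

## Working session

There is one attempt and no reset: what is moved stays moved. The work goes in short steps, each a Python script; the robot and the scene stay as the last script left them, time stands still between calls to the robot, and variables do not carry over. Pictures are saved under pics/ and viewed, at most 10 in all, crops included, and the job is handed in when it is done.

```bash
mkdir -p pics; cat > h.py <<'E'
import numpy as np, cv2
from station import r
def K(s): return np.array([[s["fx"],0,s["cx"]],[0,s["fy"],s["cy"]],[0,0,1.]])
def ray(s,uv):
    p=cv2.undistortPoints(np.array([[uv]],float),K(s),np.array(s["dist_coeffs"],float)).ravel()
    R=np.array(s["R"]);t=np.array(s["t"]); d=R.T@np.array([p[0],p[1],1]); return -R.T@t,d/np.linalg.norm(d)
def onz(s,uv,z):
    c,d=ray(s,uv); return c+d*(z-c[2])/d[2]
def proj(s,X):
    R=np.array(s["R"]);t=np.array(s["t"],float)
    return cv2.projectPoints(np.array(X,float).reshape(-1,1,3),cv2.Rodrigues(R)[0],t,K(s),np.array(s["dist_coeffs"],float))[0].reshape(-1,2)
def tri(obs):
    A=np.zeros((3,3));b=np.zeros(3)
    for s,uv in obs:
        c,d=ray(s,uv);P=np.eye(3)-np.outer(d,d);A+=P;b+=P@c
    return np.linalg.solve(A,b)
def save(s,n,k=1.5): cv2.imwrite(f"pics/{n}.png",cv2.resize(s["frame"][:,:,::-1],None,fx=k,fy=k,interpolation=cv2.INTER_CUBIC))
E
python3 - <<'E'
from h import *
import pickle
d={}
for n in("scene","top"):
    s=r.snapshot(n);d[n]=s;save(s,n)
    c=-np.array(s["R"]).T@np.array(s["t"]);print(n,c,np.array(s["R"])[2],s["fx"])
pickle.dump(d,open("s0.pkl","wb"))
print(r.sense())
E
```

```text
scene [1.05012033 0.28163909 1.00771668] [-0.47611353 -0.26586444 -0.83823148] 377.7295503174133
top [0.50772626 0.00909126 1.31410549] [ 0.07106362 -0.01582474 -0.99734625] 378.94158875288315
{'clock': 0.1, 'joints': array([-7.58429946e+01,  5.25948806e+00,  7.05724287e+01,  5.69560764e-04,
        1.04267477e+02, -3.25067770e+00]), 'joint_vel': array([-0.05345885, -0.02381599, -0.15002561,  0.06086068, -0.00485901,
        0.01767146]), 'joint_torque': array([ 3.51308110e-03, -4.47855806e+01, -4.07571316e+01,  7.01081310e-02,
        2.84413534e-02, -1.17514815e-04]), 'tcp_pos': array([ 0.17949529, -0.57258296,  0.40363758]), 'orientation': array([-1.79900797e+02, -6.18742813e-03,  1.74078177e+01]), 'contact_force': array([ 0.02812563,  0.03046103, -0.31891186]), 'torque': array([-0.04351806, -0.02534747, -0.0239322 ]), 'gripper_force': 0.0, 'opening': 0.08774034829058046}
```

View pics/scene.png

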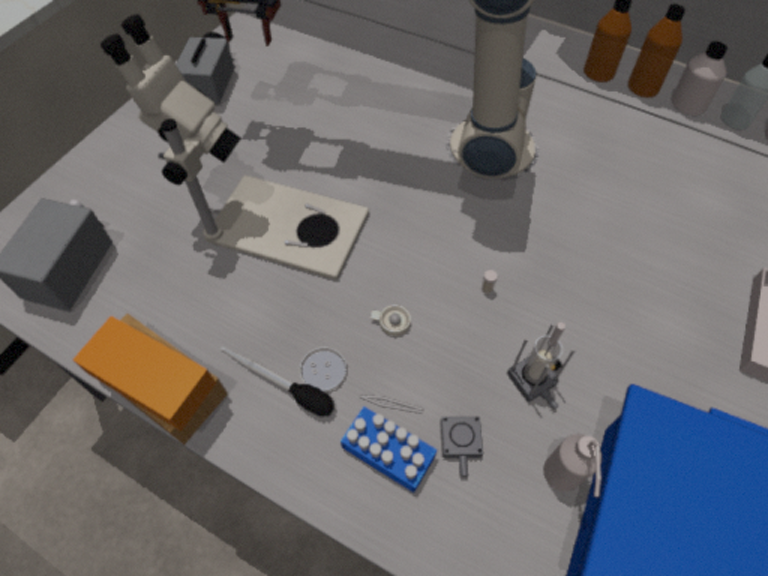

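View pics/top.png

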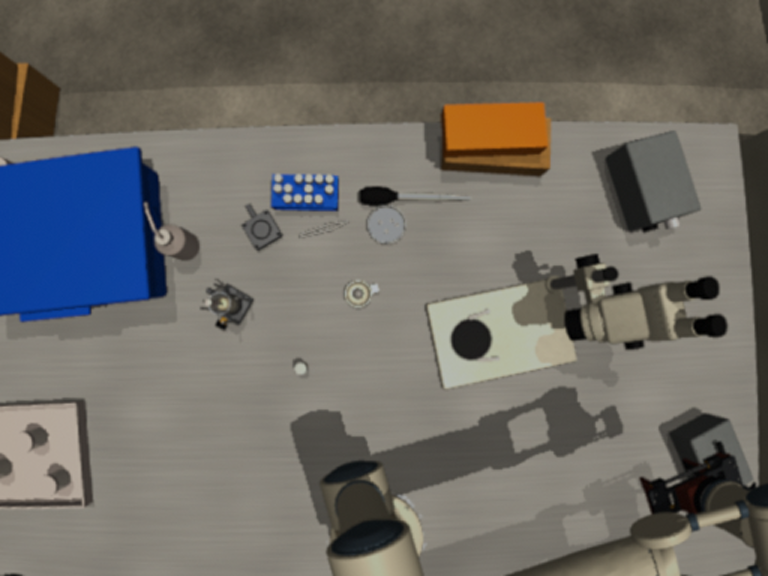

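Scene: microscope upper left, stage about (318,230), dish (395,320) with the tab to its left, brush in tube about (545,350). Top: stage (471,340), dish (357,294), tab (375,288), flowmeter (225,303). Both are in 1.5x pixels. Next I measure these and crop the brush.

```bash
cat > m.py <<'E'
from h import *
import pickle
d=pickle.load(open("s0.pkl","rb"))
def blob(n,box,f):
    s=d[n];x0,y0,x1,y1=box
    m=np.zeros(s["frame"].shape[:2],np.uint8); m[y0:y1,x0:x1]=f(cv2.cvtColor(s["frame"],cv2.COLOR_RGB2HSV)[y0:y1,x0:x1].astype(int))*255
    c=max(cv2.findContours(m,cv2.RETR_EXTERNAL,cv2.CHAIN_APPROX_NONE)[0],key=cv2.contourArea);return c
dark=lambda h:h[...,2]<60
for n,b in(("scene",(190,135,235,170)),("top",(292,205,335,245))):
    c=blob(n,b,dark);e=cv2.fitEllipse(c);P=np.array([onz(d[n],p[0],.021) for p in c[::1].astype(float)])
    print("stage",n,e[0],onz(d[n],e[0],.021),np.ptp(P,axis=0))
# base corners
for n,b in(("scene",(140,115,250,188)),("top",(280,185,390,262))):
    c=blob(n,b,lambda h:(h[...,2]>150)&(h[...,1]>15)); q=cv2.approxPolyDP(c,4,True)[:,0]
    print("base",n,[(tuple(p),np.round(onz(d[n],p.astype(float),.02)[:2],3)) for p in q])
for n,b in(("scene",(240,195,280,228)),("top",(222,180,258,212))):
    h=cv2.cvtColor(d[n]["frame"],cv2.COLOR_RGB2HSV);print(n,"V rows");print(h[b[1]:b[3]:2,b[0]:b[2]:2,2])
ims=[]
for n,b in(("scene",(325,205,390,280)),("top",(125,180,180,225))):
    a=d[n]["frame"][b[1]:b[3],b[0]:b[2],::-1];k=390/a.shape[1];ims.append(cv2.resize(a,None,fx=6,fy=6,interpolation=cv2.INTER_CUBIC))
H=max(i.shape[0] for i in ims)
cv2.imwrite("pics/crop.png",np.hstack([cv2.copyMakeBorder(i,0,H-i.shape[0],0,0,0) for i in ims]))
E
python3 m.py
```

```text
stage scene (211.43397521972656, 153.1902618408203) [ 0.45076145 -0.22576625  0.021     ] [8.65300618e-02 8.71576531e-02 2.22044605e-16]
stage top (313.6295166015625, 225.87088012695312) [ 0.45173885 -0.227075    0.021     ] [8.57860646e-02 8.67069947e-02 2.22044605e-16]
base scene [((np.int32(163), np.int32(118)), array([ 0.4  , -0.465])), ((np.int32(152), np.int32(133)), array([ 0.475, -0.456])), ((np.int32(161), np.int32(133)), array([ 0.46 , -0.428])), ((np.int32(180), np.int32(149)), array([ 0.486, -0.328])), ((np.int32(174), np.int32(158)), array([ 0.527, -0.324])), ((np.int32(158), np.int32(164)), array([ 0.572, -0.356])), ((np.int32(223), np.int32(182)), array([ 0.529, -0.132])), ((np.int32(244), np.int32(138)), array([ 0.341, -0.165]))]
base top [((np.int32(382), np.int32(231)), array([ 0.426, -0.467])), ((np.int32(376), np.int32(220)), array([ 0.465, -0.447])), ((np.int32(342), np.int32(213)), array([ 0.493, -0.328])), ((np.int32(340), np.int32(204)), array([ 0.524, -0.322])), ((np.int32(350), np.int32(190)), array([ 0.571, -0.359])), ((np.int32(285), np.int32(204)), array(
[... 2108 characters left out ...]
149 183 190 164 138 138]
 [138 138 139 128 153 162 170  97 126 118 159 168 122 179 165 142 137 137]
 [138 139 139 127 157 168 169  97 138 126 155 171 122 139 121 127 137 137]
 [140 140 140 130 141 146 181 131 112 127 175 155 136 138 140 139 139 137]
 [143 143 143 142 139 141 162 180 174 178 172 125 148 141 141 142 141 141]
 [144 143 143 142 141 139 141 137 156 141 134 138 128 140 140 139 140 139]
 [141 142 142 141 141 136 134 145 153 148 129 126 139 140 139 139 138 137]
 [140 142 141 140 140 139 138 134 123 127 136 138 138 138 137 137 137 137]
 [139 138 138 137 138 138 138 138 138 137 138 137 137 136 137 136 135 136]
 [139 139 140 139 139 140 140 141 140 140 140 140 140 138 138 138 138 137]]
```

View pics/crop.png

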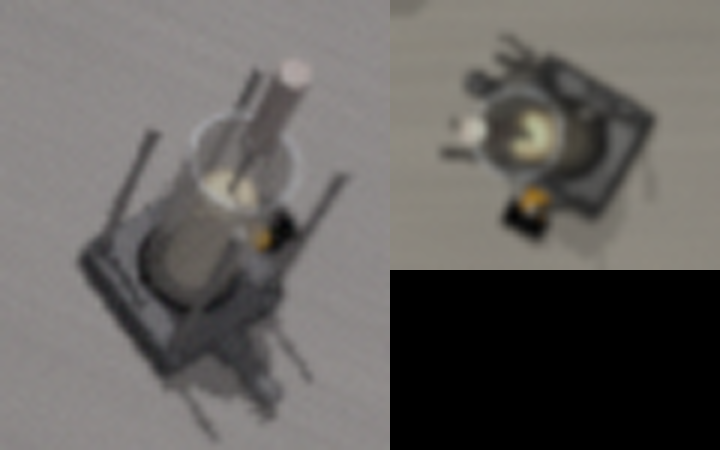

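Crop: brush handle top at (374.2,217.0) in scene pixels and (138.3,201.7) in top pixels; the mouth ellipse is centred near (365.8,232) and (147.6,202.5). Next I triangulate these and check IK.

```bash
python3 - <<'E'
from h import *
import pickle
d=pickle.load(open("s0.pkl","rb"));S,T=d["scene"],d["top"]
top=tri([(S,(374.2,217)),(T,(138.3,201.7))]);print("handle top",top,onz(S,(374.2,217),.218),onz(T,(138.3,201.7),.218))
m=tri([(S,(365.8,232)),(T,(147.6,202.5))]);print("mouth",m,onz(S,(365.8,232),.139),onz(T,(147.6,202.5),.139))
print("handle low end ray x handle z .153",onz(S,(325+258/6,205+140/6),.153))
# block top corners scene / top
print([onz(S,(325+u/6,205+v/6),.026).round(3) for u,v in((80,258),(165,372))],[onz(T,(125+(u-390)/6,180+v/6),.026).round(3) for u,v in((656,122),(597,215),(545,57))])
print("dish",onz(S,(395/1.5,320/1.5),.015),onz(T,(357/1.5,294/1.5),.015))
for y in range(0,180,30):
    for h in(.0,.08): 
        q=r.inverse_kinematics([top[0],top[1],.193+.163+h],[180,0,y]);print(y,h,None if q is None else np.round(q))
E
```

```text
handle top [0.54317036 0.31789435 0.21521304] [0.54453256 0.31858712 0.218     ] [0.54335476 0.31623919 0.218     ]
mouth [0.54190075 0.31500109 0.12926744] [0.54591599 0.31794978 0.139     ] [0.54274811 0.30898824 0.139     ]
handle low end ray x handle z .153 [0.54159757 0.31870852 0.153     ]
[array([0.565, 0.272, 0.026]), array([0.599, 0.328, 0.026])] [array([0.552, 0.263, 0.026]), array([0.5  , 0.297, 0.026]), array([0.59 , 0.326, 0.026])]
dish [0.56374582 0.03094585 0.015     ] [0.56103867 0.02873137 0.015     ]
0 0.0 [ 27.  10.  71.  -0. 100. 117.]
0 0.08 [ 27.  10.  62.  -0. 108. 117.]
30 0.0 [ 27.  10.  71.  -0. 100.  87.]
30 0.08 [ 27.  10.  62.  -0. 108.  87.]
60 0.0 [ 27.  10.  71.  -0. 100.  57.]
60 0.08 [ 27.  10.  62.  -0. 108.  57.]
90 0.0 [ 27.  10.  71.  -0. 100.  27.]
90 0.08 [ 27.  10.  62.  -0. 108.  27.]
120 0.0 [ 27.  10.  71.   0. 100.  -3.]
120 0.08 [ 27.  10.  62.  -0. 108.  -3.]
150 0.0 [ 27.  10.  71.   0. 100. -33.]
150 0.08 [ 27.  10.  62.   0. 108. -33.]
```

```bash
python3 - <<'E'
from h import *
c,s=np.cos,np.sin
j=r.sense()["joints"]
r.reach([.34*c(np.radians(-75.8)),.34*s(np.radians(-75.8)),.45],[180,0,17])
r.reach([.34*c(.5),.34*s(.5),.45],[180,0,100])
r.reach([.5435,.317,.193+.163+.075],[180,0,117])
w=r.snapshot("wrist");save(w,"w1",1);print(-np.array(w["R"]).T@w["t"],proj(w,[[.5435,.317,.218],[.545,.315,.139]]),r.sense()["clock"])
E
```

```text
[0.50591982 0.39021943 0.41186439] [[254.79168791 230.9229084 ]
 [255.11994075 198.26462516]] 4.2417
```

View pics/w1.png

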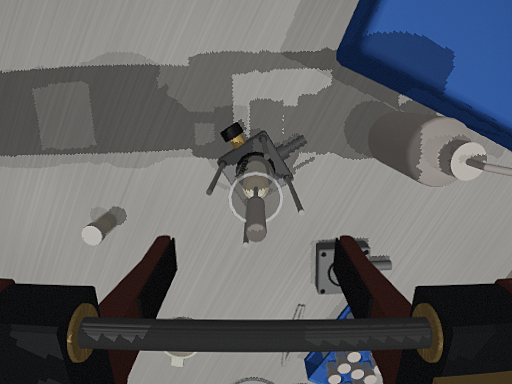

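Wrist view: handle top at (256,232) and mouth centre at (256,198), both within 2 px of prediction. I'll grip and scrub now.

```bash
python3 - <<'E'
from h import *
z0=.193+.163; p=np.array([.5435,.3175,z0])
def st(t): q=r.sense();print(t,round(q["clock"],2),q["tcp_pos"].round(4),q["contact_force"].round(1),round(q["opening"],4),round(q["gripper_force"],1))
r.servo_line(list(p),speed=.08);st("down")
r.grab(squeeze=30);st("grab")
up=p+[0,0,.074]
for i in range(2):
    r.servo_line(list(up),speed=.07);st("up");r.wait(.2)
    if i==0: s=r.snapshot("scene");save(s,"up",1)
    r.servo_line(list(p-[0,0,.001]),speed=.07);r.wait(.2);st("dn")
E
```

```text
down 5.33 [0.5436 0.3175 0.3569] [ 0.5 -0.2  0.1] 0.0881 0.0
grab 6.47 [0.5435 0.3175 0.356 ] [-0.5  0.1  0.5] 0.0136 30.0
up 7.67 [0.5436 0.3175 0.4292] [0.7 0.1 0.2] 0.0133 30.0
dn 9.35 [0.5433 0.3175 0.356 ] [-2.9 -1.4  5.2] 0.0136 30.0
up 10.57 [0.5435 0.3175 0.4292] [-0.1 -0.8 -0.6] 0.0135 30.0
dn 12.2 [0.5434 0.3174 0.3559] [-2.6 -1.2  6.2] 0.0135 30.0
```

```bash
python3 - <<'E'
from h import *
r.let_go(); r.servo_line([.5435,.3175,.44],speed=.15)
r.reach([.562,.030,.36],[180,0,109]);r.wait(.3)
w=r.snapshot("wrist");save(w,"w2",1.5);s=r.snapshot("scene");t=r.snapshot("top")
import pickle;pickle.dump((w,s,t),open("s1.pkl","wb"))
print(proj(w,[[.562,.030,.02],[.562,.03,.0]]),r.sense()["clock"])
a=[cv2.resize(s["frame"][205:280,325:390,::-1],None,fx=5,fy=5),]
cv2.imwrite("pics/brush2.png",a[0])
E
```

```text
[[253.82642469 183.43570954]
 [253.85109825 178.7368762 ]] 15.725
```

View pics/w2.png

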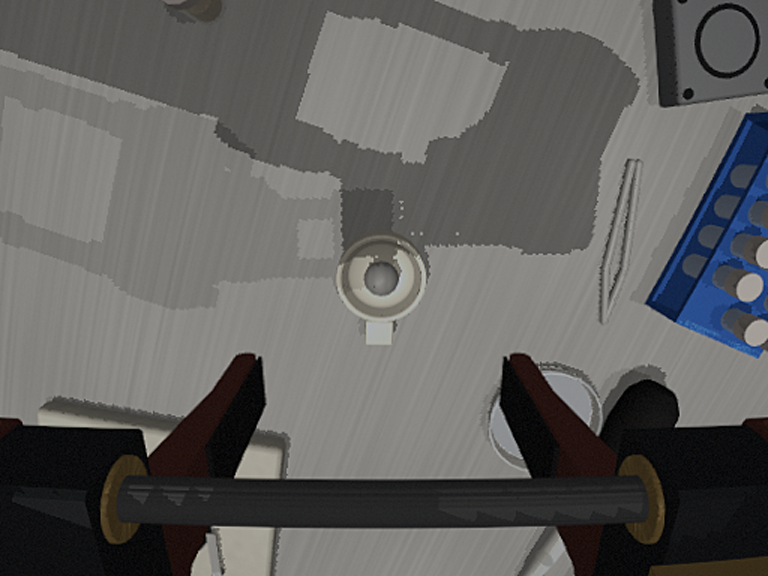

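View pics/brush2.png

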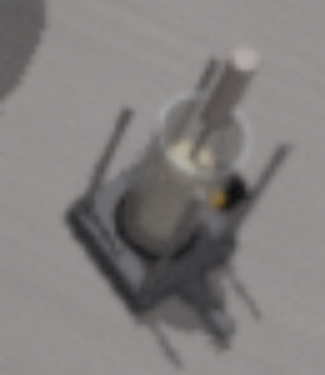

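Wrist view: dish rim centre near (254,186) px, tab near (253,222) px, ball in the middle; the brush stands in its tube as before. I'll refine the dish from its contour.

```bash
python3 - <<'E'
from h import *
import pickle
w,s,t=pickle.load(open("s1.pkl","rb"))
f=w["frame"].astype(int);x0,y0,x1,y1=215,148,295,236
a=f[y0:y1,x0:x1]; m=np.zeros(f.shape[:2],np.uint8)
m[y0:y1,x0:x1]=((a[...,1]-a[...,2]>9)|(a.min(2)>165))*255
m=cv2.morphologyEx(m,cv2.MORPH_CLOSE,np.ones((3,3)))
c=max(cv2.findContours(m,cv2.RETR_EXTERNAL,cv2.CHAIN_APPROX_NONE)[0],key=cv2.contourArea)
print(cv2.boundingRect(c))
pts=c[:,0].astype(float); P=np.array([onz(w,p,.02)[:2] for p in pts])
k=np.ones(len(P),bool)
for _ in range(15):
    A=np.c_[2*P[k],np.ones(k.sum())];x=np.linalg.lstsq(A,(P[k]**2).sum(1),rcond=None)[0];rad=np.sqrt(x[2]+x[0]**2+x[1]**2)
    res=np.linalg.norm(P-x[:2],axis=1)-rad;k=abs(res)<max(.002,2*np.std(res[k]))if _<5 else abs(res)<.002
print("dish",x[:2],"R",rad,k.sum(),len(P))
far=P[res>.008];print("tab",far.mean(0),res.max(),"yaw",np.degrees(np.arctan2(*(far.mean(0)-x[:2])[::-1])))
cc=cv2.HoughCircles(cv2.cvtColor(w["frame"],cv2.COLOR_RGB2GRAY)[148:220,215:295],cv2.HOUGH_GRADIENT,1,50,param1=80,param2=8,minRadius=9,maxRadius=15)
if cc is not None: u=cc[0][0];print("ball",u,onz(w,(u[0]+215,u[1]+148),.016))
E
```

```text
(224, 159, 60, 71)
dish [0.56683203 0.0205991 ] R 0.02976776058991993 57 278
tab [ 0.57586267 -0.01766262] 0.01158999360890825 yaw -76.71992002475038
ball [44.5 39.5 14.4] [0.56929598 0.0268218  0.016     ]
```

```bash
python3 - <<'E'
from h import *
import pickle
w,s,t=pickle.load(open("s1.pkl","rb"))
f=w["frame"].astype(int);x0,y0,x1,y1=215,148,295,236
a=f[y0:y1,x0:x1]; m=np.zeros(f.shape[:2],np.uint8)
m[y0:y1,x0:x1]=((a[...,1]-a[...,2]>9)|(a.min(2)>165))*255
c=max(cv2.findContours(m,cv2.RETR_EXTERNAL,cv2.CHAIN_APPROX_NONE)[0],key=cv2.contourArea)
fill=cv2.drawContours(np.zeros_like(m),[cv2.convexHull(c)],-1,255,-1)
h=cv2.findContours(fill,cv2.RETR_EXTERNAL,cv2.CHAIN_APPROX_NONE)[0][0][:,0].astype(float)
print(cv2.contourArea(c),cv2.contourArea(cv2.convexHull(c)))
u=h[h[:,1]<200];e=cv2.fitEllipse(u.astype(np.float32));print("upper ellipse",e,onz(w,e[0],.02))
P=np.array([onz(w,p,.02)[:2] for p in u])
A=np.c_[2*P,np.ones(len(P))];x=np.linalg.lstsq(A,(P**2).sum(1),rcond=None)[0];print("circ",x[:2],np.sqrt(x[2]+x[:2]@x[:2]))
row=[(v,*(np.flatnonzero(m[v])[[0,-1]])) for v in range(212,231,2) if m[v].any()];print(row)
v=[q for q in row if q[2]-q[1]<22];
if v: tc=np.mean([[(q[1]+q[2])/2,q[0]] for q in v],axis=0);T=onz(w,tc,.019);print("tab",tc,T,np.degrees(np.arctan2(T[1]-x[1],T[0]-x[0])))
vis=w["frame"][140:245,200:310,::-1].copy();cv2.drawContours(vis,[c-np.array([200,140])],-1,(0,0,255),1)
cv2.imwrite("pics/dc.png",cv2.resize(vis,None,fx=4,fy=4,interpolation=0))
E
```

```text
1726.5 2915.0
upper ellipse ((254.0220489501953, 187.0051727294922), (49.01420593261719, 63.07234573364258), 65.76732635498047) [0.56341512 0.02650742 0.02      ]
circ [0.56503209 0.0244365 ] 0.029960983029042765
[(212, np.int64(242), np.int64(265)), (214, np.int64(244), np.int64(261)), (216, np.int64(244), np.int64(261)), (218, np.int64(244), np.int64(261)), (220, np.int64(244), np.int64(261)), (222, np.int64(244), np.int64(261)), (224, np.int64(244), np.int64(261)), (226, np.int64(243), np.int64(260)), (228, np.int64(243), np.int64(260))]
tab [252.25 221.  ] [ 0.57388332 -0.00960244  0.019     ] -75.42403734144638
```

View pics/dc.png

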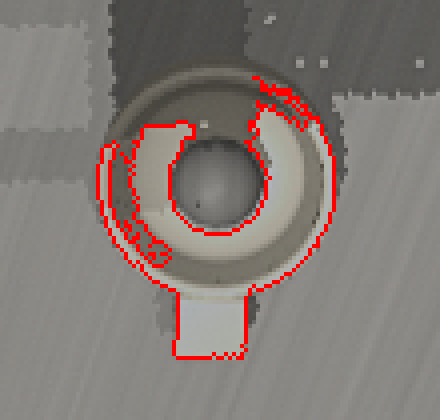

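```bash
python3 - <<'E'
from h import *
import pickle
w,s,t=pickle.load(open("s1.pkl","rb"))
f=w["frame"].astype(int);x0,y0,x1,y1=215,148,295,236
a=f[y0:y1,x0:x1]; m=np.zeros(f.shape[:2],np.uint8)
m[y0:y1,x0:x1]=((a[...,1]-a[...,2]>9)|(a.min(2)>165))*255
pts=[]
for v in range(182,209):
    k=np.flatnonzero(m[v]);pts+=[(k[0]-.5,v),(k[-1]+.5,v)]
for v in range(172,182): pts.append((np.flatnonzero(m[v])[-1]+.5,v))
P=np.array([onz(w,p,.02)[:2] for p in pts])
A=np.c_[2*P,np.ones(len(P))];x=np.linalg.lstsq(A,(P**2).sum(1),rcond=None)[0];R=np.sqrt(x[2]+x[:2]@x[:2]);print("circ",x[:2],R,np.std(np.linalg.norm(P-x[:2],axis=1)))
T=onz(w,(252.3,221),.019);print(T,np.linalg.norm(T[:2]-x[:2]),np.degrees(np.arctan2(T[1]-x[1],T[0]-x[0])))
B=onz(w,(200+217/4,140+183/4),.016);print("ball",B[:2])
print(proj(w,[[x[0],x[1],.02]]))
E
```

```text
circ [0.56268423 0.02752068] 0.03069019710933801 0.00027703698530719145
[ 0.57393335 -0.00958517  0.019     ] 0.03877353685641461 -73.13463786186225
ball [0.56355294 0.02682043]
[[253.66846859 185.87300312]]
```

```bash
python3 - <<'E'
from h import *
def st(t): q=r.sense();print(t,round(q["clock"],2),q["tcp_pos"].round(4),q["orientation"].round(2),q["contact_force"].round(1),round(q["opening"],4),round(q["gripper_force"],1))
x,y=.5627,.0275
st("0");r.servo_line([x,y,.34],speed=.08);st("a")
r.servo_line([x,y,.34],[180,0,77]);st("rot-30")
r.servo_line([x,y,.34],[180,0,107]);st("rot30")
r.servo_line([x,y,.185],speed=.08);st("down")
r.grab(squeeze=20);st("grab");r.wait(.5)
r.servo_line([x,y,.195],speed=.02);r.wait(.3);st("lift")
w=r.snapshot("wrist");save(w,"w3",1.2);s=r.snapshot("top");cv2.imwrite("pics/t3.png",s["frame"][:,:,::-1])
E
```

```text
0 15.72 [0.5621 0.0303 0.3601] [179.99   0.   109.03] [0.9 0.3 0.2] 0.0878 0.0
a 16.12 [0.5625 0.0274 0.3387] [-1.7988e+02 -4.0000e-02  1.0898e+02] [-0.4  0.3  0.1] 0.0876 0.0
rot-30 16.83 [0.5627 0.0275 0.3403] [ 1.7997e+02 -1.0000e-02  7.7110e+01] [-0.1  0.  -0.7] 0.0877 0.0
rot30 17.51 [0.5627 0.0275 0.3401] [179.99   0.   106.92] [ 0.1  0.8 -0.3] 0.0877 0.0
down 19.6 [0.5629 0.0275 0.1855] [1.7995e+02 1.0000e-02 1.0700e+02] [ 0.3 -0.8 -0.4] 0.0876 0.0
grab 20.12 [0.5627 0.0275 0.1851] [180.   0. 107.] [-0.1  0.2  0.4] 0.0618 20.0
lift 21.57 [0.5627 0.0275 0.1948] [-179.99   -0.    107.  ] [ 0.5  0.1 -1.8] 0.0619 20.0
```

View pics/w3.png

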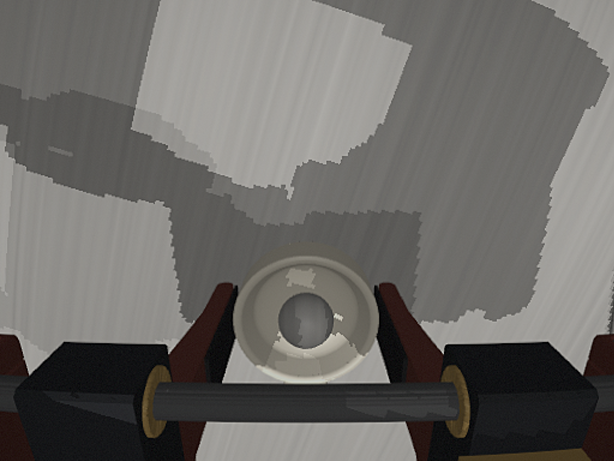

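Wrist view: dish gripped (opening 61.9 mm), level, with the ball in its centre at (306,319) of the 1.2x picture. I'll carry it to the stage.

```bash
python3 - <<'E'
from h import *
def st(t): q=r.sense();print(t,round(q["clock"],2),q["tcp_pos"].round(4),q["orientation"].round(2),q["contact_force"].round(1),round(q["opening"],4),round(q["gripper_force"],1))
x,y=.5627,.0275
r.servo_line([x,y,.256],speed=.04);st("lift")
r.servo_line([.449,-.217,.256],[180,0,100],speed=.06);st("over")
r.wait(1.5)
w=r.snapshot("wrist");s=r.snapshot("scene");t=r.snapshot("top")
v=np.hstack([w["frame"][150:384,100:412,::-1],cv2.resize(s["frame"][60:190,90:250,::-1],None,fx=1.8,fy=1.8,interpolation=2)])
cv2.imwrite("pics/o.png",v)
E
```

```text
lift 23.35 [0.5626 0.0275 0.2556] [-1.7997e+02 -1.0000e-02  1.0700e+02] [-0.   0.6 -1.8] 0.0616 20.0
over 27.99 [ 0.449  -0.2169  0.256 ] [-1.8000e+02 -1.0000e-02  1.0001e+02] [-0.1 -0.  -1.7] 0.0617 20.0
```

View pics/o.png

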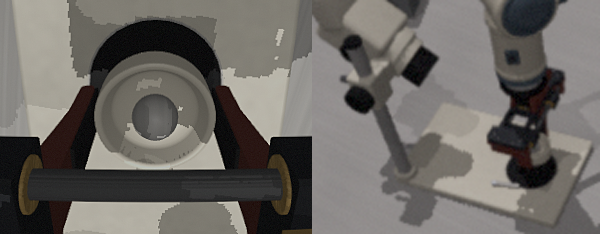

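The dish is over the stage, ball centred at about (155,116) in the crop, with ample clearance to the objective. Now the quarter turn.

```bash
python3 - <<'E'
from h import *
def st(t): q=r.sense();print(t,round(q["clock"],2),q["tcp_pos"].round(4),q["orientation"].round(2),q["contact_force"].round(1),round(q["opening"],4),round(q["gripper_force"],1))
for yw in range(90,9,-10): r.servo_line([.449,-.217,.256],[180,0,yw])
st("turned");r.wait(1.5);st("rest")
w=r.snapshot("wrist");s=r.snapshot("scene")
v=np.hstack([w["frame"][150:384,100:412,::-1],cv2.resize(s["frame"][60:190,90:250,::-1],None,fx=1.8,fy=1.8,interpolation=2),cv2.resize(s["frame"][205:270,325:390,::-1],None,fx=2.8,fy=3.6)])
cv2.imwrite("pics/e.png",v)
E
```

```text
turned 32.57 [ 0.449 -0.217  0.256] [-180.      0.     10.36] [ 0.3 -0.3 -1.5] 0.062 20.0
rest 34.07 [ 0.449 -0.217  0.256] [-180.   -0.   10.] [ 0.2  0.4 -1.4] 0.0619 20.0
```

View pics/e.png

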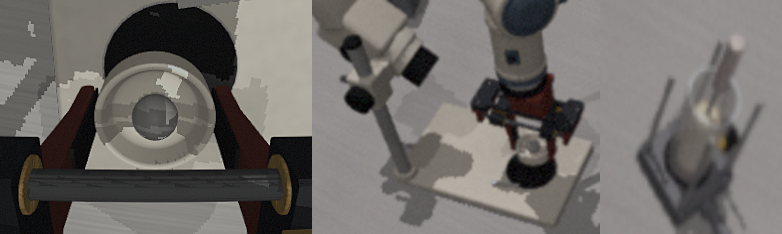

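The dish has turned a quarter, level over the stage, with the ball still centred at about (155,116) in the crop; the brush stands in the tube. Handing in.

```bash
python3 -c "
from station import r
print(r.hand_in())"
```

```text
the job is handed in; nothing more can be done
None
```

Handed in (no verdict came back): I scrubbed the tube with two 73 mm strokes to the floor, left the brush standing, held the dish about 5 cm over the stage with its tab to the head, and turned it a quarter; it's still held there, level and still, with the ball centred.

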